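# Switch the door chime off and show its battery cartridge to the phone

## Robot

A 7-joint arm with a two-finger parallel gripper is mounted at the origin on the work surface. World frame = base frame: x ahead of the robot, y to its left, z up, the work surface at z = 0. Lengths are in m, angles in rad, forces in N, time in s.
With the tool pointing down it reaches from about 0.4 to 0.85 m from the base axis. Payload 4.5 kg.
Tool frame: the origin (TCP) lies on the centre line of the jaws, within the pads' length; the fingertips stand 11 mm ahead of it and the grasp point (between the pads) lies 8 mm behind it; z points along the fingers, y is the line along which they close (so a half turn about z gives the same grasp; the last joint's range is limited). The gripper opens to 88 mm and grips with 3 to 60 N. Pads are 18 mm wide; open, the fingers measure 123 mm over their backs; the gripper's body (75 mm by 187 mm) begins 45 mm behind the grasp point.
Start: joints at [1.327, 0.689, -0.195, 1.565, 0.157, 0.902, -0.215], TCP at [0.171, -0.601, 0.25] pointing down, gripper open.
Joint ranges: [-3.01, 3.01], [-0.46, 2.08], [-1.47, 1.51], [0.13, 2.56], [-1, 4.14], [0.04, 2.09], [-2.66, 2.66]. Speed limits (rad/s): [2.57, 2.57, 3.14, 3.14, 3.14, 3.14, 3.14].

## Interface

Orientations are given as a unit quaternion [x, y, z, w].
In Python, from plant import * gives the robot as it stands. The module is installed in compiled form; this text tells all that it offers.
- The arm moves only by the tool send_rows, never from a script. Its argument "motion" is a list of rows, each an object of numbers: "x", "y", "z": the shift along the tool's x, y, z in cm; "rx", "ry", "rz": the turn, a rotation vector about the tool's x, y, z in rad; "jaw": the finger opening in cm, from 0 to 8.81. In form: [{"x": .., "y": .., "z": .., "rx": .., "ry": .., "rz": .., "jaw": ..}, ...]. A call has exactly 5 rows; each row shifts and turns the commanded pose from where the row before left it, along the tool's axes as they then stand; what a row does not reach is not made up. A row lasts 1/10 s, in which the tool goes at most 50 mm and 8.59 degrees, less where a joint would pass 70% of its speed; a pose out of reach is approached as far as the arm can. A call is refused whole if a number of a shift passes 5 or a number of a turn 0.15, either way. A call with a gripper value outside its range is refused whole. The fingers move at their own pace and stop on an object; "grip_force" is the grip in N (left out, the last holds). Time passes only in rows, so rows that do not move let the fingers close, or fill a call up. It gives the time, the measured TCP pose, the force, the opening and the grip force at its end, in the units of the state.
- get_state(): the state, without advancing time (a new reading comes with each control period).
- snapshot(name): name is "scene" or "top" or "wrist"; returns a dict with "img" (480x640x3 uint8, red, green, blue), "vertical_fov" (degrees; the focal length in pixels is half the picture's height over the tangent of half this angle, whatever the lens; pixels are square), "cx", "cy" (the principal point, pixels), "extrinsics" (4x4, takes a point from camera to world coordinates). Camera axes: x right, y up, looking along -z (the intrinsics and any distortion apply to the point x, -y, -z); pixel columns grow to the right and rows downward; lengths in m; the calibration is good to about 2 mm. A picture is of the moment at which its call begins. There is no depth.
- finish_job(): hands the job in; it is judged then, once.
The state is a dict: "clock": time; "q": joint angles; "qd": joint speeds; "joint_torque": joint torques, N m; "tool_pos": TCP position; "eef_rot": TCP orientation; "contact_force": force on the tool from outside, world axes, zero at the start; "moment": the same for the moment, N m; "opening": opening from 0.0 (shut) to 1.0 (fully open); "finger_force": force on a finger pad.
Only numpy, scipy, OpenCV 4.12 (cv2) and the standard library are available. Lean on these libraries where they do the work, as an engineer would, in place of code of your own. Each camera call takes 0.05 s, during which the arm holds its last target. There are 200 camera calls.

## Task

The electrician on the video call wants to check the contacts of the door chime's battery cartridge: first turn the chime's black knob anticlockwise from on fully to off, up to its stop, then pull the cartridge straight up out of the chime by its orange tab. Hold it in the air in front of the phone, upright, with the brass contacts facing the lens squarely, at the lens's height and straight ahead of it, about 12 cm away, and finish while still holding it there, still. Leave the knob at off, do not bump the phone, and leave everything else where it is.

Things in the scene. Friction and masses are not known exactly. Their poses are not given: they have to be found in the camera images.
- chime: Chrome door chime fixed to the console, a block 100 (own x) x 200 (own y) x 45 mm high, z up, front with upright grille slots facing its own -x. Origin at the centre of its underside. The black knob stands on its top at own y = -60 mm, the battery pocket opens in its top at own y = +60 mm: 47 (own x) x 27 mm (own y), its floor 10 mm above the origin.
- switch (a joint): Angle of the chime's knob about the vertical: 0 = off, against its stop; above that it is on, louder up to the other stop at 1.4. It grows clockwise seen from above and stays where it is left (friction 0.05 N m). It starts on, between 0.9 and 1.4.
- switch_grip (a point): Point on the knob's vertical axis to grip at, 82 mm above the console. The grip is an upright black bar 42 mm long (point x), 14 mm thick (y), from 7 mm above to 23 mm below this point, on a 44 mm disc. The point turns with the knob. A white line on top marks the bar's -x end: at off it points to the chime's front (own -x, white dot), at 1.4 nearly to its own +y (green dot).
- cartridge: Loose battery cartridge, 0.12 kg, upright in the chime's pocket, 1.5 mm play; lifts only straight up, free after 40 mm. White body 44 (own x) x 24 (y) x 58 mm high; on it an orange tab to grip, 36 (x) x 14 (y) mm, 58 to 95 mm above the origin. Origin: centre of the underside, z up. Brass contacts low on its +y face; in the pocket its axes are parallel to the chime's.
- contacts (a point): Centre of the brass contact strips on the cartridge's +y face: at (0, 12, 28) mm in the cartridge's frame, same axes.
- contacts_ahead (a point): Imaginary point 120 mm straight out from the centre of the contacts along the cartridge's own +y, at (0, 132, 28) mm in its frame: it lies at the lens when the cartridge is presented.
- phone: Blue phone fixed upright in a dark holder on the console, 74 (own y) x 9 (own x) x 150 mm, top 172 mm above the console; its screen faces its own -x. The holder's base is 90 x 100 x 12 mm, reaching from own x = -35 to +55 mm. Origin at the underside of the holder, under the phone; z up.
- lens (a point): The phone's front camera lens, a chrome ring of 12 mm above the screen, 158 mm above the console. Same axes as the phone: the lens looks level along its own -x.
- container: Bystander: red plastic container with clip-on lid, 130 x 190 x 82 mm, origin at the centre of its underside.
- coaster: Bystander: blue evil-eye glass coaster, 100 mm across, 8 mm thick, origin at the centre of its underside.
- key_a: Bystander: brass key, 69 x 26 x 5 mm, lying flat, origin near its middle.
- key_b: Bystander: steel key, 69 x 26 x 5 mm, lying flat, origin near its middle.
- cologne: Bystander: green cologne bottle, 60 mm across, 170 mm tall, origin at the centre of its underside.
- bowl: Bystander: blue ceramic bowl, 120 mm across, 50 mm high, origin at the centre of its underside.
Things that resemble listed ones, but are neither listed nor needed, are in the scene too. There is more than one size of the cartridge; the one meant has the size given above.

How it is judged:
On the way, in this order (a step that is already met when the one before it is completed fails the run):
1. the knob is at off while the cartridge is still fully home in the chime (value of joint switch below 0.15 rad and z of cartridge in the frame of chime below 0.015 m), for 0.2 s.
2. the cartridge is out of the chime, at least 45 mm above its place (z of cartridge in the frame of chime above 0.055 m), for 0.1 s.
At the end, for the whole second after the job is handed in: Only the fingers hold the cartridge (over 1 N), still (20 mm/s, 0.2 rad/s), upright within 0.2 rad; its contacts face the lens within 0.2 rad, 95 to 145 mm ahead of it and within 25 mm of its axis sideways and in height; the knob is at off (below 0.15 rad) (value of joint switch below 0.15 rad and x of contacts in the frame of lens between -0.145 and -0.095 m and y of contacts in the frame of lens between -0.025 and 0.025 m and z of contacts in the frame of lens between -0.025 and 0.025 m and angle between cartridge's own z axis and vertical below 0.2 rad and angle between the y axis of cartridge and the x axis of phone, either way round below 0.2 rad and x of contacts_ahead in the frame of lens above -0.06 m and height (world z) of cartridge above 0.09 m and contact force between cartridge and the fingers above 1 N and contact force between cartridge and phone below 0.3 N and contact force between cartridge and chime below 0.3 N and contact force between cartridge and container below 0.3 N and contact force between cartridge and coaster below 0.3 N and contact force between cartridge and key_a below 0.3 N and contact force between cartridge and key_b below 0.3 N and contact force between cartridge and cologne below 0.3 N and contact force between cartridge and bowl below 0.3 N and linear speed of cartridge below 0.02 m/s and angular speed of cartridge below 0.2 rad/s); the arm keeps its last pose, push and grip.
It fails at once if a bystander is moved more than 30 mm (distance of any of container, coaster, key_a, key_b, cologne, bowl from where it was at the start of the episode above 0.03 m).
It fails at once if the robot or the cartridge bumps the phone (over 5 N) (contact force between any of the arm, the fingers, cartridge and phone above 5 N).
It also fails if it takes over 48 s, if anything falls off the work surface, if the arm or the gripper's body presses on something with over 40 N, if the wrist force passes 120 N, or if a joint passes its speed limit or range.

## Working session

There is one attempt and no reset: what is moved stays moved. The work goes in short steps, Python scripts to look and compute and a tool call to move; the robot and the scene stay as the last step left them, time stands still between calls to the robot, and variables do not carry over. Pictures are saved under pics/ and viewed, at most 10 in all, crops included, and the job is handed in when it is done.

Besides the shell and the picture viewer there is one more tool, called after "Emit:" in YAML: its name, and indented under it one key for each argument. send_rows: Moves the arm, as the interface text tells. Its arguments: {"type":"object","properties":{"motion":{"type":"array"},"grip_force":{"type":"number"}},"required":["motion"]}

```bash
mkdir -p pics
python3 - <<'E'
from plant import *
import cv2,numpy as np
for n in ("scene","top"):
    s=snapshot(n); cv2.imwrite(f"pics/{n}0.png",s["img"][:,:,::-1]); np.savez(f"{n}0.npz",**s)
    print(n,{k:(np.round(v,3).tolist() if k!="img" else 0) for k,v in s.items()})
print(get_state())
E
```

```text
scene {'img': 0, 'vertical_fov': 57.662, 'cx': 322.921, 'cy': 239.012, 'extrinsics': [[-0.873, -0.347, 0.344, 0.899], [0.488, -0.597, 0.637, 0.58], [-0.016, 0.723, 0.69, 0.764], [0.0, 0.0, 0.0, 1.0]]}
top {'img': 0, 'vertical_fov': 43.588, 'cx': 323.455, 'cy': 237.219, 'extrinsics': [[0.103, 0.974, -0.2, 0.266], [-0.995, 0.101, -0.023, -0.022], [-0.002, 0.201, 0.98, 1.572], [0.0, 0.0, 0.0, 1.0]]}
{'clock': 0.1, 'q': array([ 1.32680071,  0.68988328, -0.19450503,  1.56624521,  0.15731077,
        0.90249563, -0.21510543]), 'qd': array([ 0.00082457, -0.0018999 , -0.00105637, -0.00297451, -0.00020043,
       -0.00127153,  0.00222345]), 'joint_torque': array([-3.62920342e-03, -5.28497493e+01, -1.27149358e+00, -1.53836524e+01,
       -5.25105279e-02,  1.99017115e-03,  6.28320777e-05]), 'tool_pos': array([ 0.1711955 , -0.60052394,  0.24899896]), 'eef_rot': array([ 9.90364255e-01,  1.38484545e-01, -1.82093891e-04, -7.99878509e-04]), 'contact_force': array([ 0.40816207,  0.59355285, -0.02211621]), 'moment': array([ 0.0315957 , -0.03046165,  0.0199537 ]), 'finger_force': 0.0, 'opening': 1.0035917605955065}
```

View pics/scene0.png

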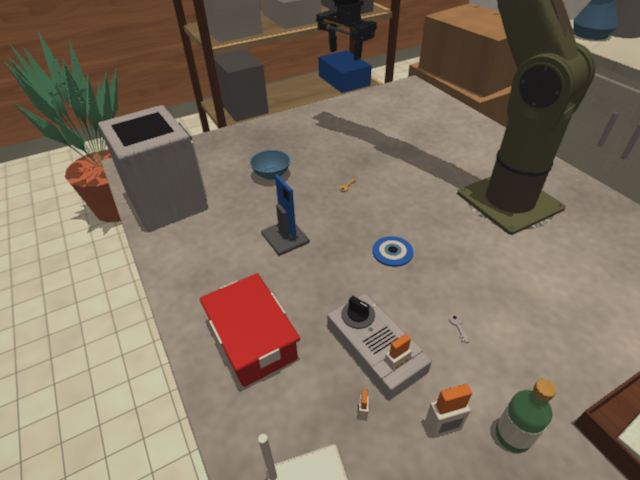

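View pics/top0.png

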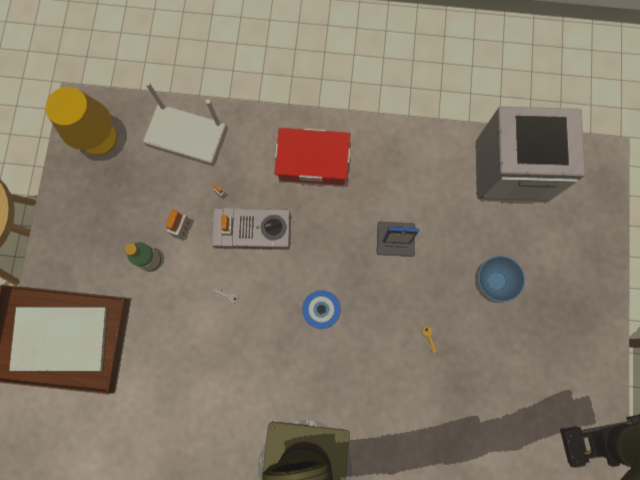

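The scene view shows the chime at about (378,343) with its knob at (358,308) and the seated cartridge's tab at (400,347). The phone is at (287,210). In the top view the chime is at (252,228), the knob at (273,227), the tab at (225,223) and the phone at (400,236). Next I'll zoom in on these.

Run:
```python
import cv2,numpy as np
S=cv2.imread("pics/scene0.png");T=cv2.imread("pics/top0.png")
def c(I,x,y,w,h,W,H): return cv2.resize(I[y:y+h,x:x+w],(W,H),interpolation=cv2.INTER_CUBIC)
a=c(T,205,195,100,75,400,300); b=c(T,365,210,66,50,400,300)
d=c(S,320,285,120,110,400,300); e=c(S,250,165,80,90,400,300)
cv2.imwrite("pics/z1.png",np.vstack([np.hstack([a,b]),np.hstack([d,e])]))
```

```text
(no output)
```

View pics/z1.png

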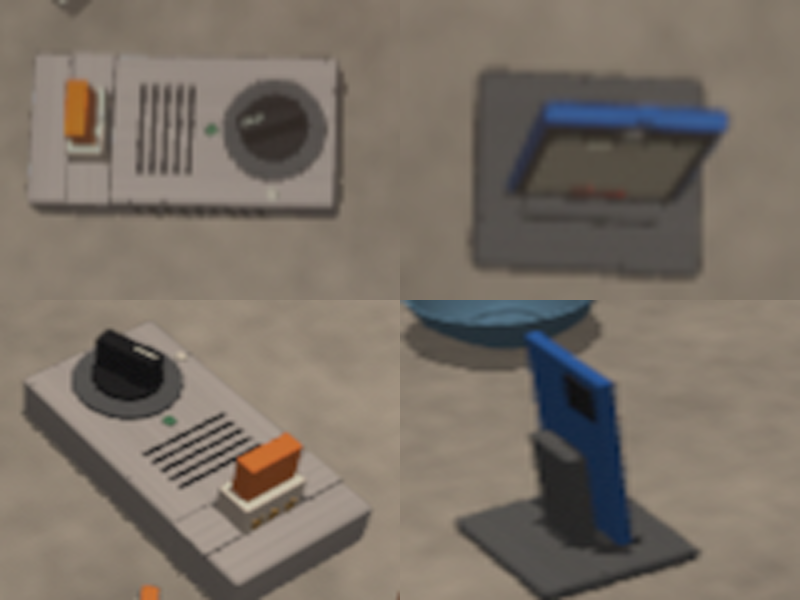

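The knob's white line points towards the pocket and slightly to the front, so the knob is at about 1.2 rad. The chime's front and the phone's screen both face the robot (world -x), and the contacts face world +y. Next I'll triangulate from both views.

```bash
cat > h.py <<'E'
import numpy as np,cv2
def ray(s,p):
    f=240/np.tan(np.radians(float(s["vertical_fov"]))/2)
    d=np.array([(p[0]-s["cx"])/f,-(p[1]-s["cy"])/f,-1]);E=np.asarray(s["extrinsics"])
    return E[:3,3],E[:3,:3]@d/np.linalg.norm(d)
def tri(*sp):
    A=0;b=0;R=[ray(s,p) for s,p in sp]
    for o,d in R: P=np.eye(3)-np.outer(d,d);A=A+P;b=b+P@o
    x=np.linalg.solve(A,b)
    return x,[round(float(np.linalg.norm((np.eye(3)-np.outer(d,d))@(x-o)))*1e3,1) for o,d in R]
def atz(s,p,z):
    o,d=ray(s,p);return o+d*(z-o[2])/d[2]
def proj(s,X):
    f=240/np.tan(np.radians(float(s["vertical_fov"]))/2);E=np.asarray(s["extrinsics"])
    c=E[:3,:3].T@(np.asarray(X)-E[:3,3]);return np.array([s["cx"]-f*c[0]/c[2],s["cy"]+f*c[1]/c[2]])
E
python3 - <<'E'
from h import *
S=dict(np.load("scene0.npz"));T=dict(np.load("top0.npz"))
a=lambda u,v:(205+(u+.5)/4-.5,195+(v+.5)/4-.5)
b=lambda u,v:(365+(u-400+.5)/6.06-.5,210+(v+.5)/6-.5)
d=lambda u,v:(320+(u+.5)/3.333-.5,285+(v-300+.5)/2.727-.5)
e=lambda u,v:(250+(u-400+.5)/5-.5,165+(v-300+.5)/3.333-.5)
for n,t,s,z in [("ch -x-y",a(338,205),d(150,322),.045),("ch +x-y",a(338,57),d(24,382),.045),("ch +x+y",a(37,54),d(238,587),.045),("ch -x+y",a(30,205),d(370,513),.045),
 ("white dot",a(272,194),d(182,356),.045),("green",a(210,129),d(169,421),.045),
 ("tab +x+y",a(65,80),d(250,472),.105),("tab -x+y",a(64,138),d(300,438),.105),("tab -x -y",a(88,136),d(284,433),.105),
 ("knob white outer",a(240,130),d(158,357),.089),("knob other end",a(300,108),d(105,333),.089),
 ("ph +y back",b(545,103),e(612,382),.172),("ph -y back",b(728,114),e(528,333),.172),
 ("base -x+y",b(475,270),e(697,550),.012),("base +x+y",b(480,70),e(548,598),.012),("base +x-y",b(702,80),e(457,525),.012),]:
    x,r=tri((T,t),(S,s));print(n,x.round(4),r,"top@z",atz(T,t,z)[:2].round(4),"scene@z",atz(S,s,z)[:2].round(4))
print(atz(T,b(700,275),.012).round(4), atz(T,b(632,135),.158).round(4),atz(T,b(600,146),.158).round(4))
E
```

```text
ch -x-y [0.5449 0.1007 0.041 ] [2.0, 2.0] top@z [0.5456 0.099 ] scene@z [0.5455 0.1048]
ch +x-y [0.6431 0.1116 0.0425] [1.7, 1.7] top@z [0.6438 0.1104] scene@z [0.6428 0.1145]
ch +x+y [0.6251 0.3085 0.0427] [1.3, 1.3] top@z [0.6254 0.3071] scene@z [0.625  0.3103]
ch -x+y [0.5266 0.2994 0.0359] [0.1, 0.1] top@z [0.5251 0.2975] scene@z [0.5312 0.303 ]
white dot [0.5477 0.1427 0.0466] [0.6, 0.6] top@z [0.5484 0.1424] scene@z [0.5465 0.1421]
green [0.5867 0.1876 0.0467] [0.1, 0.1] top@z [0.5871 0.1878] scene@z [0.5859 0.1868]
tab +x+y [0.5968 0.2735 0.1057] [0.8, 0.8] top@z [0.5964 0.2742] scene@z [0.5971 0.2726]
tab -x+y [0.5598 0.2679 0.1084] [1.6, 1.6] top@z [0.5594 0.2697] scene@z [0.5591 0.2651]
tab -x -y [0.5626 0.2559 0.1016] [0.4, 0.4] top@z [0.5622 0.255 ] scene@z [0.5641 0.2578]
knob white outer [0.5798 0.1626 0.0881] [0.5, 0.5] top@z [0.5792 0.1628] scene@z [0.5806 0.1628]
knob other end [0.5964 0.1277 0.0883] [1.4, 1.4] top@z [0.5973 0.1267] scene@z [0.5957 0.1291]
ph +y back [ 0.5896 -0.1399  0.1752] [3.1, 3.1] top@z [ 0.5931 -0.1419] scene@z [ 0.5858 -0.1411]
ph -y back [ 0.5951 -0.2134  0.1715] [1.2, 1.2] top@z [ 0.596 -0.214] scene@z [ 0.5946 -0.2117]
base -x+y [ 0.5537 -0.1322  0.0077] [0.7, 0.7] top@z [ 0.5523 -0.1314] scene@z [ 0.5562 -0.1287]
base +x+y [ 0.642  -0.1252  0.0082] [1.7, 1.7] top@z [ 0.6425 -0.1259] scene@z [ 0.6421 -0.1204]
base +x-y [ 0.6481 -0.2233  0.0051] [1.8, 1.8] top@z [ 0.648  -0.2234] scene@z [ 0.6491 -0.2146]
[ 0.5602 -0.229   0.012 ] [ 0.5868 -0.1786  0.158 ] [ 0.581  -0.1663  0.158 ]
```

All the measured heights match the given ones:
- **Chime:** origin about (0.585, 0.2035), yaw 0.095.
- **Knob:** (0.589, 0.144) at about 1.22 rad.
- **Tab:** (0.5795, 0.2637), top at 0.105.
- **Phone:** origin about (0.589, -0.178), yaw 0.065.

I'll start moving along the tool's diagonal.

Emit:
send_rows:
  motion:
    - {"x":1.5,"y":-1.5,"z":-0.5,"jaw":8.8}
    - {"x":3,"y":-3,"z":-0.5,"jaw":8.8}
    - {"x":3.4,"y":-3.4,"jaw":8.8}
    - {"x":3.4,"y":-3.4,"jaw":8.8}
    - {"x":3.4,"y":-3.4,"jaw":8.8}

```text
schema error: expected keys x, y, z, rx, ry, rz, jaw
```

Emit:
send_rows:
  motion:
    - {"x":3.4,"y":-3.4,"jaw":8.8}
    - {"x":3.4,"y":-3.4,"jaw":8.8}
    - {"x":3.4,"y":-3.4,"jaw":8.8}
    - {"x":3.4,"y":-3.4,"jaw":8.8}
    - {"x":1,"y":-1,"jaw":8.8}

```text
schema error: expected keys x, y, z, rx, ry, rz, jaw
```

Run:
```python
from plant import *
from h import *
s=snapshot("wrist"); cv2.imwrite("pics/w1.png",s["img"][:,:,::-1]); np.savez("w1.npz",**s)
st=get_state();print({k:np.round(st[k],4) for k in("clock","tool_pos","eef_rot","q","contact_force")})
print(s["extrinsics"].round(3),s["vertical_fov"])
print("lens px",proj(s,[.585,-.178,.158]),"knob",proj(s,[.589,.144,.089]))
S=dict(np.load("scene0.npz"));T=dict(np.load("top0.npz"))
print("big cart",tri((T,(173,215)),(S,(455,394))),"cologne cap",tri((T,(131,249)),(S,(545,387))))
```

```text
{'clock': np.float64(0.15), 'tool_pos': array([ 0.1712, -0.6006,  0.2491]), 'eef_rot': array([ 9.904e-01,  1.385e-01, -1.000e-04, -6.000e-04]), 'q': array([ 1.3268,  0.6898, -0.1945,  1.5661,  0.1573,  0.9024, -0.2151]), 'contact_force': array([0.1931, 0.2831, 0.3216])}
[[ 0.274  0.915  0.297  0.248]
 [-0.962  0.261  0.082 -0.579]
 [-0.002 -0.308  0.951  0.385]
 [ 0.     0.     0.     1.   ]] 64.63652579848564
lens px [-1008.28062545 -1953.60844836] knob [-1556.95232809 -1606.94154557]
big cart (array([0.5765485 , 0.39139105, 0.12466552]), [3.8, 3.8]) cologne cap (array([0.4766549 , 0.46276849, 0.16838609]), [0.2, 0.2])
```

Emit:
send_rows:
  motion:
    - {"x":1.5,"y":-1.5,"z":-0.5,"rx":0,"ry":0,"rz":0,"jaw":8.8}
    - {"x":3,"y":-3,"z":-0.5,"rx":0,"ry":0,"rz":0,"jaw":8.8}
    - {"x":3.4,"y":-3.4,"z":0,"rx":0,"ry":0,"rz":0,"jaw":8.8}
    - {"x":3.4,"y":-3.4,"z":0,"rx":0,"ry":0,"rz":0,"jaw":8.8}
    - {"x":3.4,"y":-3.4,"z":0,"rx":0,"ry":0,"rz":0,"jaw":8.8}

```text
clock: 0.65
tool_pos: [0.273, -0.4176, 0.2597]
eef_rot: [0.99, 0.138, 0.0, -0.0]
contact_force: [0.8, 0.2, 0.0]
opening: 0.997
finger_force: 0.0
```

Emit:
send_rows:
  motion:
    - {"x":3.4,"y":-3.4,"z":0,"rx":0,"ry":0,"rz":0,"jaw":8.8}
    - {"x":3.4,"y":-3.4,"z":0,"rx":0,"ry":0,"rz":0,"jaw":8.8}
    - {"x":3.4,"y":-3.4,"z":0,"rx":0,"ry":0,"rz":0,"jaw":8.8}
    - {"x":3.4,"y":-3.4,"z":0,"rx":0,"ry":0,"rz":0,"jaw":8.8}
    - {"x":3.4,"y":-3.4,"z":0,"rx":0,"ry":0,"rz":0,"jaw":8.8}

```text
clock: 1.15
tool_pos: [0.3899, -0.2075, 0.2597]
eef_rot: [0.99, 0.138, 0.0, 0.0]
contact_force: [1.1, 0.9, -0.0]
opening: 0.997
finger_force: 0.0
```

Emit:
send_rows:
  motion:
    - {"x":3.4,"y":-3.4,"z":0,"rx":0,"ry":0,"rz":0,"jaw":8.8}
    - {"x":3.4,"y":-3.4,"z":0,"rx":0,"ry":0,"rz":0,"jaw":8.8}
    - {"x":3.4,"y":-3.4,"z":0,"rx":0,"ry":0,"rz":0,"jaw":8.8}
    - {"x":3.4,"y":-3.4,"z":0,"rx":0,"ry":0,"rz":0,"jaw":8.8}
    - {"x":3.4,"y":-3.4,"z":0,"rx":0,"ry":0,"rz":0,"jaw":8.8}

```text
clock: 1.65
tool_pos: [0.5068, 0.0027, 0.2597]
eef_rot: [0.99, 0.139, -0.0, 0.0]
contact_force: [1.6, 0.5, -0.2]
opening: 0.997
finger_force: 0.0
```

Emit:
send_rows:
  motion:
    - {"x":3.4,"y":-3.4,"z":0,"rx":0,"ry":0,"rz":0,"jaw":8.8}
    - {"x":2,"y":-2,"z":0,"rx":0,"ry":0,"rz":-0.14,"jaw":8.8}
    - {"x":0,"y":0,"z":0,"rx":0,"ry":0,"rz":-0.14,"jaw":8.8}
    - {"x":0,"y":0,"z":0,"rx":0,"ry":0,"rz":-0.14,"jaw":8.8}
    - {"x":0,"y":0,"z":0,"rx":0,"ry":0,"rz":-0.14,"jaw":8.8}

```text
clock: 2.15
tool_pos: [0.5431, 0.0679, 0.2594]
eef_rot: [0.912, 0.41, -0.0, 0.0]
contact_force: [0.2, 0.6, 0.2]
opening: 0.994
finger_force: 0.0
```

Emit:
send_rows:
  motion:
    - {"x":0,"y":0,"z":0,"rx":0,"ry":0,"rz":-0.14,"jaw":8.8}
    - {"x":0,"y":0,"z":0,"rx":0,"ry":0,"rz":-0.14,"jaw":8.8}
    - {"x":0,"y":0,"z":0,"rx":0,"ry":0,"rz":-0.14,"jaw":8.8}
    - {"x":0,"y":0,"z":0,"rx":0,"ry":0,"rz":-0.14,"jaw":8.8}
    - {"x":0,"y":0,"z":0,"rx":0,"ry":0,"rz":-0.14,"jaw":8.8}

```text
clock: 2.65
tool_pos: [0.5431, 0.0674, 0.2595]
eef_rot: [0.717, 0.697, -0.0, -0.0]
contact_force: [1.1, -0.2, -0.0]
opening: 0.999
finger_force: 0.0
```

```bash
cat > st.py <<'E'
from plant import *
from h import *
from scipy.spatial.transform import Rotation as Ro
import sys
st=get_state();R=Ro.from_quat(st["eef_rot"]).as_matrix()
print({k:np.round(st[k],4).tolist() for k in("clock","tool_pos","q","contact_force","opening","finger_force")},"ang",np.arctan2(R[1,0],R[0,0]).round(4),"tilt",R[:,2].round(3))
def go(target,ang):
    d=R.T@(np.array(target)-st["tool_pos"]);print("move cm",(d*100).round(2),"rz",-round((ang-np.arctan2(R[1,0],R[0,0])+np.pi)%(2*np.pi)-np.pi,3))
if len(sys.argv)>1: a=[float(v) for v in sys.argv[1:5]];go(a[:3],a[3])
if len(sys.argv)>5:
    s=snapshot("wrist");n=sys.argv[5];cv2.imwrite(f"pics/{n}.png",s["img"][:,:,::-1]);np.savez(f"{n}.npz",**s)
E
python3 st.py .589 .144 .15 2.02 w2
```

```text
{'clock': 2.65, 'tool_pos': [0.5431, 0.0674, 0.2595], 'q': [0.1008, 0.6085, -0.509, 1.7801, 0.3792, 0.8522, -0.6127], 'contact_force': [1.0884, -0.2467, -0.0422], 'opening': 0.9988, 'finger_force': 0.0} ang 1.5435 tilt [-0.001 -0.    -1.   ]
move cm [ 7.78  4.38 10.94] rz -0.477
```

Emit:
send_rows:
  motion:
    - {"x":3.9,"y":2.2,"z":2,"rx":0,"ry":0,"rz":0,"jaw":8.8}
    - {"x":3.9,"y":2.2,"z":2,"rx":0,"ry":0,"rz":0,"jaw":8.8}
    - {"x":0,"y":0,"z":2,"rx":0,"ry":0,"rz":-0.145,"jaw":8.8}
    - {"x":0,"y":0,"z":2,"rx":0,"ry":0,"rz":-0.145,"jaw":8.8}
    - {"x":0,"y":0,"z":0,"rx":0,"ry":0,"rz":-0.145,"jaw":8.8}

```text
clock: 3.2
tool_pos: [0.588, 0.1435, 0.1765]
eef_rot: [0.55, 0.835, -0.003, -0.002]
contact_force: [-0.4, -0.4, 0.4]
opening: 0.999
finger_force: 0.0
```

```bash
python3 st.py .589 .144 .074 2.02 w3; python3 -c "
import cv2,numpy as np
cv2.imwrite('pics/w23.png',np.hstack([cv2.resize(cv2.imread(f'pics/{n}.png'),(400,300),interpolation=3) for n in('w2','w3')]))"
```

```text
{'clock': 3.2, 'tool_pos': [0.588, 0.1435, 0.1765], 'q': [-0.0063, 0.8058, -0.5611, 1.6793, 0.5496, 0.8257, -0.4066], 'contact_force': [-0.4454, -0.3867, 0.3617], 'opening': 0.9986, 'finger_force': 0.0} ang 1.9772 tilt [-0.006 -0.003 -1.   ]
move cm [1.000e-02 1.700e-01 1.025e+01] rz -0.043
```

View pics/w3.png

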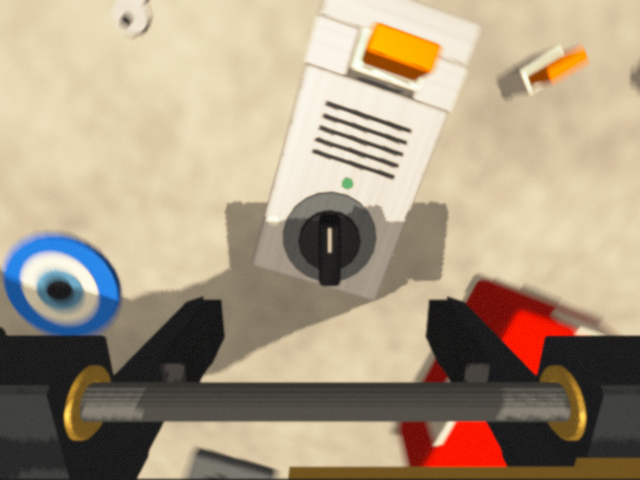

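The wrist view shows the bar upright in the image, from (330,212) to (329,283), so it lines up with tool x. The tab's top face runs roughly from (372,24) to (438,60). I'll check both positions.

Run:
```python
from h import *
W=dict(np.load("w3.npz"))
for n,p,z in [("bar far",(330,212),.089),("bar near",(329,283),.089),("disc c",(330,237),.059),("green",(347,183),.045),("tab1",(376,24),.105),("tab2",(440,45),.105),("tab3",(431,70),.105),("tab4",(366,50),.105)]:print(n,atz(W,p,z).round(4))
print(proj(W,[.588,.144,.089]),W["extrinsics"].round(3))
```

```text
bar far [0.579  0.1715 0.089 ]
bar near [0.597  0.1287 0.089 ]
disc c [0.5892 0.149  0.059 ]
green [0.5861 0.1863 0.045 ]
tab1 [0.5608 0.2689 0.105 ]
tab2 [0.5936 0.273  0.105 ]
tab3 [0.5949 0.2614 0.105 ]
tab4 [0.5612 0.2567 0.105 ]
[325.55375677 257.06805189] [[ 0.919 -0.377 -0.118  0.557]
 [ 0.395  0.873  0.286  0.218]
 [-0.005 -0.309  0.951  0.313]
 [ 0.     0.     0.     1.   ]]
```

Emit:
send_rows:
  motion:
    - {"x":0.2,"y":0.15,"z":3,"rx":0,"ry":0,"rz":0,"jaw":8.8}
    - {"x":0,"y":0,"z":3,"rx":0,"ry":0,"rz":0,"jaw":8.8}
    - {"x":0,"y":0,"z":2.4,"rx":0,"ry":0,"rz":0,"jaw":6}
    - {"x":0,"y":0,"z":1.5,"rx":0,"ry":0,"rz":0,"jaw":5}
    - {"x":0,"y":0,"z":0.3,"rx":0,"ry":0,"rz":0,"jaw":4}

```text
clock: 3.75
tool_pos: [0.5897, 0.146, 0.0762]
eef_rot: [0.553, 0.833, -0.001, -0.001]
contact_force: [-0.4, 0.6, 0.0]
opening: 0.755
finger_force: 0.0
```

Emit:
send_rows:
  motion:
    - {"x":0,"y":0,"z":0,"rx":0,"ry":0,"rz":0,"jaw":2}
    - {"x":0,"y":0,"z":0,"rx":0,"ry":0,"rz":0,"jaw":0}
    - {"x":0,"y":0,"z":0,"rx":0,"ry":0,"rz":0,"jaw":0}
    - {"x":0,"y":0,"z":0,"rx":0,"ry":0,"rz":0,"jaw":0}
    - {"x":0,"y":0,"z":0,"rx":0,"ry":0,"rz":0,"jaw":0}
  grip_force: 15

```text
clock: 4.25
tool_pos: [0.5908, 0.1465, 0.0782]
eef_rot: [0.552, 0.834, 0.0, 0.0]
contact_force: [0.2, -0.3, -0.1]
opening: 0.292
finger_force: 0.0
```

```bash
python3 st.py .589 .145 .074 3.237
```

```text
{'clock': 4.25, 'tool_pos': [0.5908, 0.1465, 0.0782], 'q': [-0.0605, 0.9382, -0.4676, 1.7272, 0.6573, 0.6375, -0.5038], 'contact_force': [0.1956, -0.2824, -0.1157], 'opening': 0.2923, 'finger_force': 0.0} ang 1.9725 tilt [ 0.001  0.    -1.   ]
move cm [-0.07 -0.22  0.42] rz -1.265
```

Emit:
send_rows:
  motion:
    - {"x":0,"y":-0.1,"z":0.3,"rx":0,"ry":0,"rz":0,"jaw":0}
    - {"x":0,"y":0,"z":0,"rx":0,"ry":0,"rz":0,"jaw":0}
    - {"x":0,"y":0,"z":0,"rx":0,"ry":0,"rz":0,"jaw":0}
    - {"x":0,"y":0,"z":0,"rx":0,"ry":0,"rz":0,"jaw":0}
    - {"x":0,"y":0,"z":0,"rx":0,"ry":0,"rz":0,"jaw":0}

```text
clock: 4.75
tool_pos: [0.5895, 0.146, 0.0745]
eef_rot: [0.552, 0.834, -0.0, -0.0]
contact_force: [-0.0, 0.7, -1.7]
opening: 0.154
finger_force: 15.0
```

```bash
python3 st.py .589 .145 .074 3.237
```

```text
{'clock': 4.75, 'tool_pos': [0.5895, 0.146, 0.0745], 'q': [-0.0624, 0.9426, -0.4633, 1.7313, 0.6614, 0.6296, -0.5077], 'contact_force': [-0.0089, 0.6794, -1.672], 'opening': 0.154, 'finger_force': 14.9997} ang 1.9728 tilt [-0. -0. -1.]
move cm [-0.07 -0.08  0.05] rz -1.264
```

Emit:
send_rows:
  motion:
    - {"x":0,"y":0,"z":0,"rx":0,"ry":0,"rz":-0.12,"jaw":0}
    - {"x":0,"y":0,"z":0,"rx":0,"ry":0,"rz":-0.12,"jaw":0}
    - {"x":0,"y":0,"z":0,"rx":0,"ry":0,"rz":-0.12,"jaw":0}
    - {"x":0,"y":0,"z":0,"rx":0,"ry":0,"rz":-0.12,"jaw":0}
    - {"x":0,"y":0,"z":0,"rx":0,"ry":0,"rz":-0.12,"jaw":0}

```text
clock: 5.25
tool_pos: [0.5891, 0.1457, 0.0744]
eef_rot: [0.278, 0.96, -0.001, -0.0]
contact_force: [-0.6, -0.1, -2.0]
opening: 0.157
finger_force: 15.0
```

Emit:
send_rows:
  motion:
    - {"x":0,"y":0,"z":0,"rx":0,"ry":0,"rz":-0.12,"jaw":0}
    - {"x":0,"y":0,"z":0,"rx":0,"ry":0,"rz":-0.12,"jaw":0}
    - {"x":0,"y":0,"z":0,"rx":0,"ry":0,"rz":-0.12,"jaw":0}
    - {"x":0,"y":0,"z":0,"rx":0,"ry":0,"rz":-0.12,"jaw":0}
    - {"x":0,"y":0,"z":0,"rx":0,"ry":0,"rz":-0.08,"jaw":0}

```text
clock: 5.75
tool_pos: [0.589, 0.1453, 0.0744]
eef_rot: [0.003, 1.0, -0.001, -0.001]
contact_force: [-1.1, -0.5, -0.9]
opening: 0.154
finger_force: 15.0
```

```bash
python3 st.py .589 .145 .074 3.237; python3 -c "
from plant import *
print(get_state()['moment'])"
```

```text
{'clock': 5.75, 'tool_pos': [0.589, 0.1453, 0.0744], 'q': [0.0799, 1.0126, -0.745, 1.7241, 0.93, 0.8014, 0.4393], 'contact_force': [-1.0803, -0.4544, -0.9332], 'opening': 0.1543, 'finger_force': 14.9994} ang 3.1365 tilt [-0.001 -0.001 -1.   ]
move cm [ 0.   -0.03  0.04] rz -0.101
[-0.09894617  0.01123394 -0.04345605]
```

Emit:
send_rows:
  motion:
    - {"x":0,"y":0,"z":0,"rx":0,"ry":0,"rz":-0.06,"jaw":0}
    - {"x":0,"y":0,"z":0,"rx":0,"ry":0,"rz":-0.05,"jaw":0}
    - {"x":0,"y":0,"z":0,"rx":0,"ry":0,"rz":-0.03,"jaw":0}
    - {"x":0,"y":0,"z":0,"rx":0,"ry":0,"rz":0,"jaw":0}
    - {"x":0,"y":0,"z":0,"rx":0,"ry":0,"rz":0,"jaw":0}

```text
clock: 6.25
tool_pos: [0.5891, 0.1452, 0.0744]
eef_rot: [-0.065, 0.998, -0.001, -0.001]
contact_force: [-1.1, -1.5, -1.3]
opening: 0.161
finger_force: 15.0
```

```bash
python3 st.py .589 .145 .074 3.237; python3 -c "
from plant import *
print(get_state()['moment'])"
```

```text
{'clock': 6.25, 'tool_pos': [0.5891, 0.1452, 0.0744], 'q': [0.0932, 1.0219, -0.7736, 1.7232, 0.9531, 0.8216, 0.5568], 'contact_force': [-1.062, -1.4778, -1.327], 'opening': 0.1613, 'finger_force': 15.0001} ang -3.012 tilt [-0.001 -0.002 -1.   ]
move cm [ 0.01 -0.02  0.04] rz 0.034
[-0.34924116  0.16164127 -0.37467833]
```

The moment has risen to 0.37 N m (friction is 0.05), so the knob is at its stop. I'll release it, lift and look.

Emit:
send_rows:
  motion:
    - {"x":0,"y":0,"z":0,"rx":0,"ry":0,"rz":0.03,"jaw":0}
    - {"x":0,"y":0,"z":0,"rx":0,"ry":0,"rz":0,"jaw":6}
    - {"x":0,"y":0,"z":0,"rx":0,"ry":0,"rz":0,"jaw":6}
    - {"x":0,"y":0,"z":0,"rx":0,"ry":0,"rz":0,"jaw":6}
    - {"x":0,"y":0,"z":0,"rx":0,"ry":0,"rz":0,"jaw":6}

```text
clock: 6.75
tool_pos: [0.5898, 0.1466, 0.075]
eef_rot: [-0.051, 0.999, 0.0, 0.0]
contact_force: [-0.2, 0.6, -0.7]
opening: 0.497
finger_force: 0.0
```

Emit:
send_rows:
  motion:
    - {"x":0,"y":0,"z":-1.5,"rx":0,"ry":0,"rz":0,"jaw":6}
    - {"x":0,"y":0,"z":-3,"rx":0,"ry":0,"rz":0,"jaw":6}
    - {"x":0,"y":0,"z":-3,"rx":0,"ry":0,"rz":0,"jaw":6}
    - {"x":0,"y":0,"z":-2.5,"rx":0,"ry":0,"rz":0,"jaw":6}
    - {"x":0,"y":0,"z":-1,"rx":0,"ry":0,"rz":0,"jaw":6}

```text
clock: 7.25
tool_pos: [0.5907, 0.1473, 0.1883]
eef_rot: [-0.051, 0.999, 0.001, 0.002]
contact_force: [0.8, 0.2, 0.4]
opening: 0.682
finger_force: 0.0
```

```bash
python3 st.py .5785 .264 .15 3.237 w4
```

```text
{'clock': 7.25, 'tool_pos': [0.5907, 0.1473, 0.1883], 'q': [0.1418, 0.8762, -0.8793, 1.6616, 0.7875, 0.9889, 0.6553], 'contact_force': [0.8051, 0.1971, 0.3912], 'opening': 0.6819, 'finger_force': 0.0} ang -3.0401 tilt [ 0.005  0.002 -1.   ]
move cm [ 0.05 11.72  3.85] rz 0.006
```

View pics/w4.png

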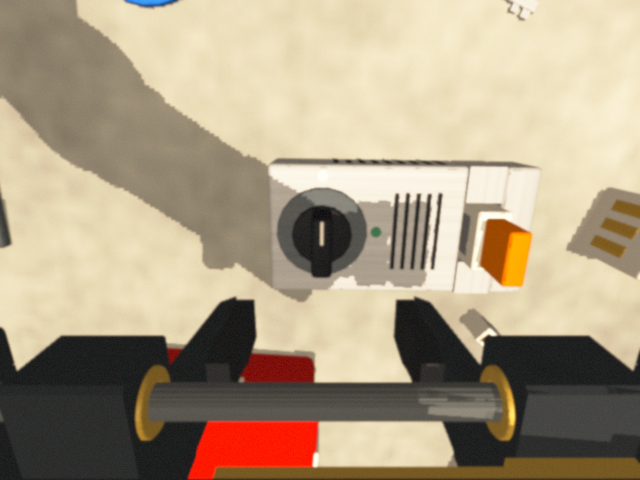

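The knob's white line at (321,233) now points to the white dot at (322,176), so it is off. Now I'll go to the tab.

Emit:
send_rows:
  motion:
    - {"x":0,"y":2.5,"z":0,"rx":0,"ry":0,"rz":0,"jaw":6}
    - {"x":0,"y":4,"z":0.5,"rx":0,"ry":0,"rz":0,"jaw":6}
    - {"x":0,"y":3.5,"z":1,"rx":0,"ry":0,"rz":0,"jaw":6}
    - {"x":0,"y":1.7,"z":1,"rx":0,"ry":0,"rz":0,"jaw":6}
    - {"x":0,"y":0,"z":0,"rx":0,"ry":0,"rz":0,"jaw":6}

```text
clock: 7.8
tool_pos: [0.5754, 0.2654, 0.158]
eef_rot: [-0.053, 0.999, 0.0, -0.002]
contact_force: [-0.7, -0.4, 0.6]
opening: 0.681
finger_force: 0.0
```

```bash
python3 st.py .5785 .264 .084 3.237 w5
python3 - <<'E'
from h import *
for w in("w4","w5"):
    W=dict(np.load(w+".npz"));m=cv2.inRange(cv2.cvtColor(W["img"],cv2.COLOR_RGB2HSV),(8,170,170),(22,255,255))
    n,l,s,c=cv2.connectedComponentsWithStats(m)
    for i in range(1,n):
        if s[i,4]>300: print(w,s[i],c[i],atz(W,c[i],.105).round(4), "pred corners",[proj(W,np.array([.5785+a*.018*.9955-b*.007*.095,.264+a*.018*.095+b*.007*.9955,.105])).round().tolist() for a,b in((-1,-1),(-1,1),(1,1),(1,-1))])
E
```

```text
{'clock': 7.8, 'tool_pos': [0.5754, 0.2654, 0.158], 'q': [-0.0767, 0.9387, -0.8419, 1.597, 0.8029, 0.986, 0.495], 'contact_force': [-0.7291, -0.3903, 0.6275], 'opening': 0.6808, 'finger_force': 0.0} ang -3.0351 tilt [-0.003  0.001 -1.   ]
move cm [-0.32 -0.17  7.4 ] rz 0.011
w4 [ 500  231   32   55 1251] [515.34932054 258.03677058] [0.5784 0.2646 0.105 ] pred corners [[508.0, 230.0], [531.0, 230.0], [521.0, 285.0], [499.0, 285.0]]
w5 [ 310  255   24   60 1405] [321.3544484  284.29466192] [0.5786 0.2642 0.105 ] pred corners [[308.0, 253.0], [334.0, 253.0], [333.0, 314.0], [308.0, 314.0]]
w5 [ 540  262   75   74 2766] [578.46240058 300.78994939] [0.5735 0.4062 0.105 ] pred corners [[308.0, 253.0], [334.0, 253.0], [333.0, 314.0], [308.0, 314.0]]
```

View pics/w5.png

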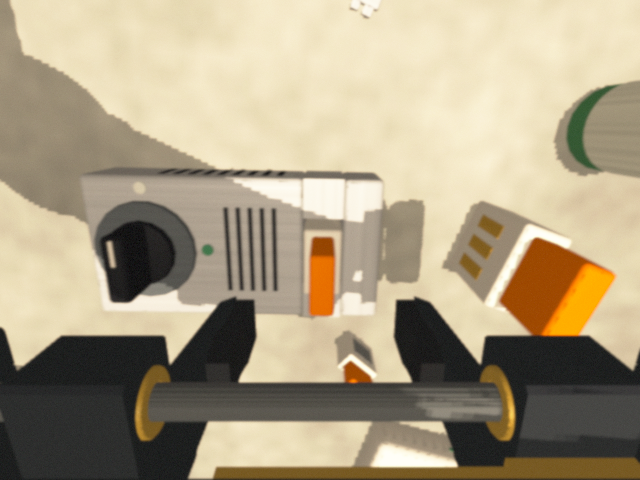

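The tab, at (321,284), matches the predicted corners within a few pixels. I'll go down and grip.

Emit:
send_rows:
  motion:
    - {"x":-0.3,"y":-0.15,"z":1.5,"rx":0,"ry":0,"rz":0.01,"jaw":6}
    - {"x":0,"y":0,"z":2.5,"rx":0,"ry":0,"rz":0,"jaw":6}
    - {"x":0,"y":0,"z":2,"rx":0,"ry":0,"rz":0,"jaw":5}
    - {"x":0,"y":0,"z":1,"rx":0,"ry":0,"rz":0,"jaw":4}
    - {"x":0,"y":0,"z":0.3,"rx":0,"ry":0,"rz":0,"jaw":3}

```text
clock: 8.35
tool_pos: [0.5805, 0.2599, 0.085]
eef_rot: [-0.045, 0.999, -0.001, -0.001]
contact_force: [-0.9, -0.6, 0.9]
opening: 0.431
finger_force: 0.0
```

```bash
python3 st.py .5785 .264 .083 3.237
```

```text
{'clock': 8.35, 'tool_pos': [0.5805, 0.2599, 0.085], 'q': [-0.0977, 1.0302, -0.7742, 1.6249, 0.8931, 0.8786, 0.4247], 'contact_force': [-0.8768, -0.596, 0.9056], 'opening': 0.4314, 'finger_force': 0.0} ang -3.0514 tilt [-0.002 -0.002 -1.   ]
move cm [0.16 0.42 0.2 ] rz -0.005
```

Emit:
send_rows:
  motion:
    - {"x":0.1,"y":0.4,"z":0.1,"rx":0,"ry":0,"rz":0,"jaw":3}
    - {"x":0,"y":0,"z":0,"rx":0,"ry":0,"rz":0,"jaw":3}
    - {"x":0,"y":0,"z":0,"rx":0,"ry":0,"rz":0,"jaw":3}
    - {"x":0,"y":0,"z":0,"rx":0,"ry":0,"rz":0,"jaw":3}
    - {"x":0,"y":0,"z":0,"rx":0,"ry":0,"rz":0,"jaw":3}

```text
clock: 8.85
tool_pos: [0.5798, 0.2653, 0.0862]
eef_rot: [-0.046, 0.999, 0.0, 0.0]
contact_force: [-1.2, 0.2, 0.2]
opening: 0.342
finger_force: 0.0
```

```bash
python3 st.py .5785 .264 .083 3.237
```

```text
{'clock': 8.85, 'tool_pos': [0.5798, 0.2653, 0.0862], 'q': [-0.1055, 1.029, -0.7747, 1.623, 0.8933, 0.8781, 0.4185], 'contact_force': [-1.1584, 0.2049, 0.2229], 'opening': 0.3418, 'finger_force': 0.0} ang -3.0505 tilt [ 0.001  0.    -1.   ]
move cm [ 0.14 -0.11  0.31] rz -0.004
```

Emit:
send_rows:
  motion:
    - {"x":0.1,"y":-0.1,"z":0.3,"rx":0,"ry":0,"rz":0,"jaw":2}
    - {"x":0,"y":0,"z":0,"rx":0,"ry":0,"rz":0,"jaw":0}
    - {"x":0,"y":0,"z":0,"rx":0,"ry":0,"rz":0,"jaw":0}
    - {"x":0,"y":0,"z":0,"rx":0,"ry":0,"rz":0,"jaw":0}
    - {"x":0,"y":0,"z":0,"rx":0,"ry":0,"rz":0,"jaw":0}
  grip_force: 25

```text
clock: 9.35
tool_pos: [0.5786, 0.2641, 0.0826]
eef_rot: [-0.046, 0.999, -0.0, -0.0]
contact_force: [-0.0, -0.9, -1.2]
opening: 0.157
finger_force: 24.9
```

```bash
python3 st.py .5785 .264 .083 3.237
```

```text
{'clock': 9.35, 'tool_pos': [0.5786, 0.2641, 0.0826], 'q': [-0.1054, 1.0324, -0.7714, 1.6282, 0.8983, 0.8714, 0.414], 'contact_force': [-0.0475, -0.8959, -1.1785], 'opening': 0.1567, 'finger_force': 24.9062} ang -3.0504 tilt [-0. -0. -1.]
move cm [ 0.01 -0.01 -0.04] rz -0.004
```

Gripped with 25 N on a 14 mm tab. I'll lift straight up, slowly at first.

Emit:
send_rows:
  motion:
    - {"x":0,"y":0,"z":-0.5,"rx":0,"ry":0,"rz":0,"jaw":0}
    - {"x":0,"y":0,"z":-1,"rx":0,"ry":0,"rz":0,"jaw":0}
    - {"x":0,"y":0,"z":-1,"rx":0,"ry":0,"rz":0,"jaw":0}
    - {"x":0,"y":0,"z":-1,"rx":0,"ry":0,"rz":0,"jaw":0}
    - {"x":0,"y":0,"z":-1,"rx":0,"ry":0,"rz":0,"jaw":0}

```text
clock: 9.85
tool_pos: [0.5788, 0.2643, 0.1291]
eef_rot: [-0.046, 0.999, 0.0, 0.0]
contact_force: [0.4, 0.7, -0.6]
opening: 0.158
finger_force: 24.9
```

Emit:
send_rows:
  motion:
    - {"x":0,"y":0,"z":-2,"rx":0,"ry":0,"rz":0,"jaw":0}
    - {"x":0,"y":0,"z":-3,"rx":0,"ry":0,"rz":0,"jaw":0}
    - {"x":0,"y":0,"z":-3,"rx":0,"ry":0,"rz":0,"jaw":0}
    - {"x":0,"y":0,"z":-3,"rx":0,"ry":0,"rz":0,"jaw":0}
    - {"x":0,"y":0,"z":-1,"rx":0,"ry":0,"rz":0,"jaw":0}

```text
clock: 10.35
tool_pos: [0.5794, 0.2656, 0.2517]
eef_rot: [-0.046, 0.999, 0.002, 0.002]
contact_force: [0.2, 0.8, -1.9]
opening: 0.158
finger_force: 24.9
```

```bash
python3 st.py .36 -.13 .25 3.237
```

```text
{'clock': 10.35, 'tool_pos': [0.5794, 0.2656, 0.2517], 'q': [-0.0505, 0.834, -0.9048, 1.5084, 0.6973, 1.1377, 0.5703], 'contact_force': [0.1984, 0.7575, -1.8988], 'opening': 0.1584, 'finger_force': 24.9061} ang -3.0503 tilt [ 0.005  0.004 -1.   ]
move cm [ 25.46 -37.4   -0.07] rz -0.004
```

Emit:
send_rows:
  motion:
    - {"x":0.5,"y":-1.5,"z":-1,"rx":0,"ry":0,"rz":0,"jaw":0}
    - {"x":1,"y":-3,"z":-1,"rx":0,"ry":0,"rz":0,"jaw":0}
    - {"x":1.3,"y":-4,"z":-1,"rx":0,"ry":0,"rz":0,"jaw":0}
    - {"x":1.4,"y":-4.3,"z":-1,"rx":0,"ry":0,"rz":0,"jaw":0}
    - {"x":1.4,"y":-4.3,"z":-1,"rx":0,"ry":0,"rz":0,"jaw":0}

```text
clock: 10.85
tool_pos: [0.5374, 0.087, 0.2974]
eef_rot: [-0.046, 0.999, -0.0, -0.001]
contact_force: [1.3, -0.1, -1.0]
opening: 0.158
finger_force: 24.9
```

Emit:
send_rows:
  motion:
    - {"x":1.4,"y":-4.3,"z":0,"rx":0,"ry":0,"rz":0,"jaw":0}
    - {"x":1.4,"y":-4.3,"z":0,"rx":0,"ry":0,"rz":0,"jaw":0}
    - {"x":1.3,"y":-4,"z":0,"rx":0,"ry":0,"rz":0,"jaw":0}
    - {"x":1,"y":-3,"z":0,"rx":0,"ry":0,"rz":0,"jaw":0}
    - {"x":0.5,"y":-1.5,"z":0,"rx":0,"ry":0,"rz":0,"jaw":0}

```text
clock: 11.35
tool_pos: [0.4966, -0.0907, 0.2967]
eef_rot: [-0.043, 0.999, -0.001, -0.001]
contact_force: [0.1, -0.2, -0.5]
opening: 0.156
finger_force: 24.9
```

```bash
python3 st.py .453 -.187 .204 1.637 w6
python3 - <<'E'
from h import *
W=dict(np.load("w6.npz"));print(proj(W,[.585,-.178,.158]),proj(W,[.594,-.1405,.172]),proj(W,[.5965,-.214,.172]))
E
```

```text
{'clock': 11.35, 'tool_pos': [0.4966, -0.0907, 0.2967], 'q': [0.7074, 0.6414, -1.0421, 1.8354, 0.64, 1.0497, 1.0671], 'contact_force': [0.0769, -0.2103, -0.5122], 'opening': 0.1558, 'finger_force': 24.9062} ang -3.0549 tilt [-0.003 -0.002 -1.   ]
move cm [ 5.15 -9.2   9.3 ] rz 1.591
[209.3305037  328.81694633] [251.62562456 351.4857521 ] [158.70146197 347.22510159]
```

View pics/w6.png

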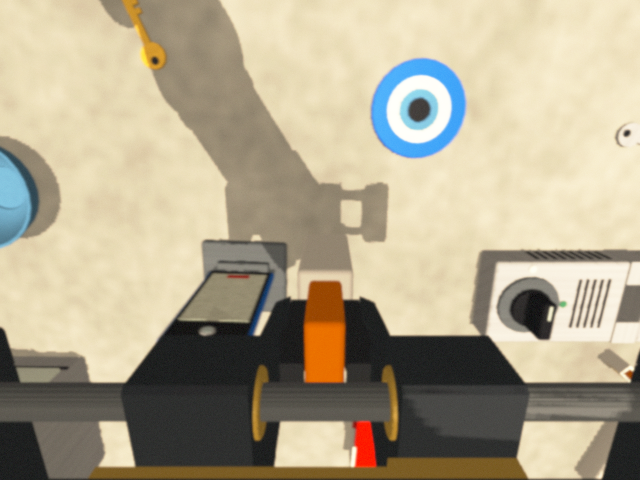

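The lens ring shows at (207,330), predicted at (209,329), so its position is confirmed. I'll shift across and rotate.

Emit:
send_rows:
  motion:
    - {"x":1,"y":-1.5,"z":0,"rx":0,"ry":0,"rz":0,"jaw":0}
    - {"x":2,"y":-3,"z":0,"rx":0,"ry":0,"rz":0,"jaw":0}
    - {"x":1.5,"y":-3,"z":0,"rx":0,"ry":0,"rz":0,"jaw":0}
    - {"x":0.6,"y":-1.7,"z":0,"rx":0,"ry":0,"rz":0.05,"jaw":0}
    - {"x":0,"y":0,"z":0,"rx":0,"ry":0,"rz":0.1,"jaw":0}

```text
clock: 11.9
tool_pos: [0.455, -0.1853, 0.2969]
eef_rot: [0.034, 0.999, -0.0, -0.001]
contact_force: [0.5, 0.6, -0.6]
opening: 0.156
finger_force: 24.9
```

Emit:
send_rows:
  motion:
    - {"x":0,"y":0,"z":0,"rx":0,"ry":0,"rz":0.12,"jaw":0}
    - {"x":0,"y":0,"z":0,"rx":0,"ry":0,"rz":0.12,"jaw":0}
    - {"x":0,"y":0,"z":0,"rx":0,"ry":0,"rz":0.12,"jaw":0}
    - {"x":0,"y":0,"z":0,"rx":0,"ry":0,"rz":0.12,"jaw":0}
    - {"x":0,"y":0,"z":0,"rx":0,"ry":0,"rz":0.12,"jaw":0}

```text
clock: 12.4
tool_pos: [0.4565, -0.1816, 0.2978]
eef_rot: [0.326, 0.945, 0.001, 0.0]
contact_force: [-0.0, 0.0, -0.7]
opening: 0.159
finger_force: 24.9
```

Emit:
send_rows:
  motion:
    - {"x":0,"y":0,"z":0,"rx":0,"ry":0,"rz":0.12,"jaw":0}
    - {"x":0,"y":0,"z":0,"rx":0,"ry":0,"rz":0.12,"jaw":0}
    - {"x":0,"y":0,"z":0,"rx":0,"ry":0,"rz":0.12,"jaw":0}
    - {"x":0,"y":0,"z":0,"rx":0,"ry":0,"rz":0.12,"jaw":0}
    - {"x":0,"y":0,"z":0,"rx":0,"ry":0,"rz":0.12,"jaw":0}

```text
clock: 12.9
tool_pos: [0.4566, -0.1816, 0.2978]
eef_rot: [0.591, 0.807, 0.001, 0.0]
contact_force: [0.1, -0.1, -1.6]
opening: 0.156
finger_force: 24.9
```

Emit:
send_rows:
  motion:
    - {"x":0,"y":0,"z":0,"rx":0,"ry":0,"rz":0.12,"jaw":0}
    - {"x":0,"y":0,"z":0,"rx":0,"ry":0,"rz":0.1,"jaw":0}
    - {"x":0,"y":0,"z":0,"rx":0,"ry":0,"rz":0,"jaw":0}
    - {"x":0,"y":0,"z":0,"rx":0,"ry":0,"rz":0,"jaw":0}
    - {"x":0,"y":0,"z":0,"rx":0,"ry":0,"rz":0,"jaw":0}

```text
clock: 13.4
tool_pos: [0.456, -0.1824, 0.2977]
eef_rot: [0.673, 0.739, 0.0, -0.0]
contact_force: [0.3, 0.4, -1.0]
opening: 0.157
finger_force: 24.9
```

```bash
python3 st.py .453 -.187 .2026 1.637
```

```text
{'clock': 13.4, 'tool_pos': [0.456, -0.1824, 0.2977], 'q': [0.6945, 0.5016, -0.6265, 1.8827, 0.3752, 0.8764, -0.024], 'contact_force': [0.3375, 0.4001, -0.9846], 'opening': 0.1574, 'finger_force': 24.9062} ang 1.6646 tilt [ 0.  0. -1.]
move cm [-0.43 -0.35  9.51] rz 0.028
```

Emit:
send_rows:
  motion:
    - {"x":-0.2,"y":-0.2,"z":1.5,"rx":0,"ry":0,"rz":0.03,"jaw":0}
    - {"x":-0.2,"y":-0.2,"z":3,"rx":0,"ry":0,"rz":0,"jaw":0}
    - {"x":0,"y":0,"z":3,"rx":0,"ry":0,"rz":0,"jaw":0}
    - {"x":0,"y":0,"z":1.5,"rx":0,"ry":0,"rz":0,"jaw":0}
    - {"x":0,"y":0,"z":0.5,"rx":0,"ry":0,"rz":0,"jaw":0}

```text
clock: 13.9
tool_pos: [0.4513, -0.1869, 0.2012]
eef_rot: [0.685, 0.729, -0.0, -0.001]
contact_force: [-0.2, -0.3, -1.3]
opening: 0.154
finger_force: 24.9
```

Emit:
send_rows:
  motion:
    - {"x":0,"y":0,"z":0,"rx":0,"ry":0,"rz":0,"jaw":0}
    - {"x":0,"y":0,"z":0,"rx":0,"ry":0,"rz":0,"jaw":0}
    - {"x":0,"y":0,"z":0,"rx":0,"ry":0,"rz":0,"jaw":0}
    - {"x":0,"y":0,"z":0,"rx":0,"ry":0,"rz":0,"jaw":0}
    - {"x":0,"y":0,"z":0,"rx":0,"ry":0,"rz":0,"jaw":0}

```text
clock: 14.4
tool_pos: [0.4524, -0.1873, 0.2032]
eef_rot: [0.685, 0.729, 0.0, 0.001]
contact_force: [0.1, -0.6, -1.0]
opening: 0.159
finger_force: 24.9
```

```bash
python3 st.py .453 -.187 .2026 1.637
python3 - <<'E'
from plant import *
import cv2,numpy as np
for n in("scene","top"):
    s=snapshot(n);np.savez(n+"1.npz",**s);cv2.imwrite(f"pics/{n}1.png",s["img"][:,:,::-1])
a=cv2.imread("pics/scene1.png")[120:420,200:480];b=cv2.imread("pics/top1.png")[190:340,200:430]
cv2.imwrite("pics/f1.png",np.hstack([cv2.resize(a,(400,428),interpolation=2),cv2.resize(b,(400,428),interpolation=2)]))
E
```

```text
{'clock': 14.4, 'tool_pos': [0.4524, -0.1873, 0.2032], 'q': [0.6242, 0.6268, -0.5179, 2.0062, 0.5109, 0.6364, -0.1693], 'contact_force': [0.117, -0.6161, -0.9846], 'opening': 0.1587, 'finger_force': 24.9062} ang 1.6328 tilt [ 0.001 -0.    -1.   ]
move cm [0.03 0.06 0.06] rz -0.004
```

View pics/f1.png

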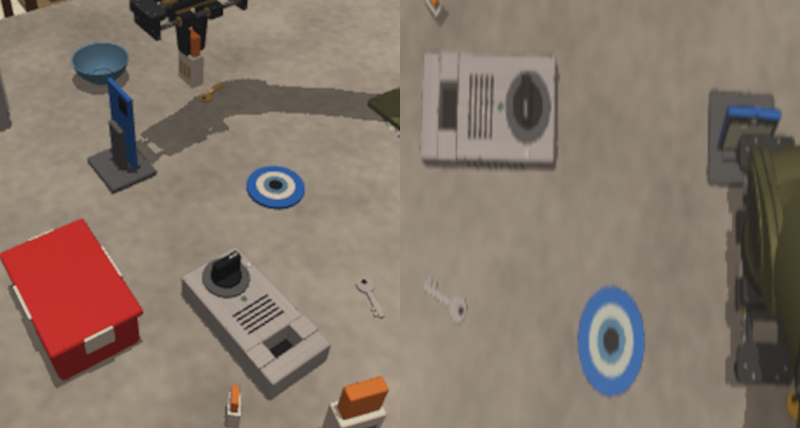

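The scene crop shows the cartridge hanging upright at (190,60), its brass contacts at (184,68) facing the phone. The knob is at off and the pocket is empty. One projection check, then I'll hand in.

Run:
```python
from plant import *
from h import *
S=dict(np.load("scene1.npz"));p=proj(S,[.464,-.1865,.158]);print(p,"seen",(328,168))
if np.linalg.norm(p-(328,168))<8: print(finish_job())
```

```text
[329.20152322 168.57265159] seen (328, 168)
the job is handed in; nothing more can be done
None
```

I handed the job in with the knob at off and the cartridge held still and upright about 12 cm in front of the lens, contacts facing it; the last camera check matched the planned position, but no verdict came back.

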